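# Shut down the frying corner: hob off, utensils in their tray, splash guard folded away

## Task

Frying is over, so please shut the corner down. Turn the hob off first, then fold its splash guard away leaf by leaf against the back leaf - the short front flap flat onto the inside of the right wing, then the right wing with the flap inside it, then the left wing over them - pushing each fully home before the next. Lay every frying utensil that lies out flat in a lane of its own in the wooden tray, head to the far end (you may do this at any time), and leave the jars, the mug, the lemon and the onion where they are.

Things in the scene. Friction and masses are not known exactly. Their poses are not given: they have to be found in the camera images.
- hob: White hotplate, fixed; top 50 mm up, burner 61 mm. Origin on the worktop under the cooking zone; x to its back, y left, z up; turned 0.25-0.45 rad anticlockwise. Spans x -105..105, y -112..198 mm; dial on the left. Steel splash guard clipped on: upright leaves 8 mm thick, 66 to 216 mm above the worktop. Its back leaf is fixed at x = 88, y -100..100 mm; the others fold against it.
- dial (a joint): On/off switch: knob with a black bar grip 42 mm long, 14 mm wide, 64 to 94 mm above the worktop, on a 48 mm disc. 0 rad = off, at its stop: bar front to back along hob x, white mark to the robot. Grows clockwise seen from above to 1.571 = fully on, bar crosswise. Starts 1.0 to 1.5: turn anticlockwise to off. Friction 0.05 N m, stays where left.
- dial_grip (a point): On the dial's vertical axis, at hob (-20, 163) mm, 87 mm above the worktop: the height to grip the bar. Its x axis runs along the bar.
- flap (a joint): Short front flap, hinged on the right wing's front end, 88 mm long. 0 rad = square to that wing, sticking out left across the front; grows swinging inward (clockwise from above) to 1.571 = home, flat inside the right wing, 12 mm from it (mid planes). Friction 0.06 N m; stays where left. Starts 0 to 0.3. Can be pushed from outside with closed fingers, tips about 175 mm up.
- right_wing (a joint): Right wing, 155 mm long, hinged at hob (64, -100) mm. 0 rad = square to the back leaf, pointing to the robot; grows swinging inward (clockwise from above) to 1.571 = home, parallel to the back leaf, 24 mm before it (mid planes), the folded flap between them. With the flap out it jams on the back leaf. Friction 0.25 N m, stays where left. Starts 0 to 0.2.
- left_wing (a joint): Left wing, 145 mm long, hinged at hob (52, 100) mm. 0 rad = square to the back leaf, pointing to the robot; grows swinging inward (anticlockwise from above) to 1.571 = home, parallel to the back leaf, 36 mm before it (mid planes), over the right wing; closed too early it blocks that wing. Friction 0.2 N m, stays where left. Starts 0 to 0.3.
- flap_hinge (a point): Upper end (216 mm up) of the flap's vertical hinge axis, carried by the right wing: 151 mm along it from its hinge and 12 mm to its inner side.
- flap_edge (a point): Upper corner of the flap's free edge, 88 mm from its hinge, on the leaf's mid plane, 216 mm up.
- right_wing_edge (a point): Upper corner of the right wing's free edge, 155 mm from its hinge, on the leaf's mid plane, 216 mm up.
- left_wing_edge (a point): Upper corner of the left wing's free edge, 145 mm from its hinge, on the leaf's mid plane, 216 mm up.
- tray: Pale wooden tray, fixed on the worktop right of the hob: 244 mm long (x), 214 mm wide, floor 4 mm thick, outer walls 24 mm high; two dividers 16 mm high, 4 mm thick, make three equal lanes along x, 236 mm long, 66 mm wide, middles at y = 70, 0, -70 mm. Origin on the worktop under its centre; x to the far end, z up. Turned 0.15 to 0.45 rad clockwise.
- turner: Slotted black turner (spatula), flat head 46 mm wide and 4 mm thick; 200 mm long along its x: wooden handle 18 mm wide and high at x -100..10 mm, neck 12-16 mm wide, head at x 38..100 mm. Origin at mid length on the underside, x to the head, z up. Centre of mass near x = -25 mm, about 90 g. Starts flat on the worktop right of the hob, head away from the robot. May be absent (None).
- brush: Basting brush with red silicone bristles, head 36 mm wide and 10 to 13 mm thick; 200 mm long along its x: wooden handle 18 mm wide and high at x -100..10 mm, neck 12-16 mm wide, head at x 38..100 mm. Origin at mid length on the underside, x to the head, z up. Centre of mass near x = -25 mm, about 90 g. Starts flat on the worktop right of the hob, head away from the robot. May be absent (None).
- spoon: Black serving spoon, head 42 mm wide and 10 mm thick; 200 mm long along its x: wooden handle 18 mm wide and high at x -100..10 mm, neck 12-16 mm wide, head at x 38..100 mm. Origin at mid length on the underside, x to the head, z up. Centre of mass near x = -25 mm, about 90 g. Starts flat on the worktop right of the hob, head away from the robot. May be absent (None).
- turner_head (a point): Tip of the turner's head, 97 mm ahead of its origin.
- brush_head (a point): Tip of the brush's bristles, 97 mm ahead of its origin.
- spoon_head (a point): Tip of the spoon's head, 97 mm ahead of its origin.
- spice_a: Bystander: spice jar with black cap, 41 mm wide, 105 mm high, at the back between hob and mug.
- spice_b: Bystander: second spice jar, same size, yellowish contents and black cap, right of the first.
- mug: Bystander: white mug, 95 mm high, at the back, behind the utensils.
- lemon: Bystander: yellow lemon, 78x55x56 mm, behind the hob's left end.
- onion: Bystander: brown onion, 75 mm wide, 77 mm high, behind the hob.

How it is judged:
On the way, in this order (a step that is already met when the one before it is completed fails the run):
1. the hob is turned off (value of joint dial below 0.12 rad), for 0.2 s.
2. the front flap is folded flat onto the right wing while that wing is still open (value of joint flap above 1.47 rad and value of joint right_wing below 0.7 rad), for 0.2 s.
3. the right wing, flap inside, is folded home against the back leaf (value of joint each of right_wing, flap above 1.47 rad), for 0.2 s.
4. the left wing is folded home over them (all of step 3 and value of joint left_wing above 1.47 rad), for 0.2 s.
At the end, for the whole second after the job is handed in: Dial within 0.12 rad of off; flap and both wings within 0.1 rad of home (joint over 1.47); every utensil present at rest, flat in a lane (tilt under 0.12, under 12 mm up, within 22 mm of the lane's and 25 mm of the tray's middle, within 0.22 rad of the lane), head to the far end (all of step 4 and value of joint dial below 0.12 rad and (y of turner in the frame of tray between 0.048 and 0.092 m or y of turner in the frame of tray between -0.022 and 0.022 m or y of turner in the frame of tray between -0.092 and -0.048 m) and x of turner in the frame of tray between -0.025 and 0.025 m and z of each of turner, brush, spoon in the frame of tray below 0.012 m and angle between each of turner, brush, spoon's own z axis and vertical below 0.12 rad and angle between the x axis of each of turner, brush, spoon and the x axis of tray, either way round below 0.22 rad and x of each of turner_head, brush_head, spoon_head in the frame of tray above 0.06 m and linear speed of each of turner, brush, spoon below 0.03 m/s and (y of brush in the frame of tray between 0.048 and 0.092 m or y of brush in the frame of tray between -0.022 and 0.022 m or y of brush in the frame of tray between -0.092 and -0.048 m) and x of brush in the frame of tray between -0.025 and 0.025 m and (y of spoon in the frame of tray between 0.048 and 0.092 m or y of spoon in the frame of tray between -0.022 and 0.022 m or y of spoon in the frame of tray between -0.092 and -0.048 m) and x of spoon in the frame of tray between -0.025 and 0.025 m); the robot touches nothing.
It fails at once if the first spice jar is pushed out of its place (over 40 mm) or knocked over (distance of spice_a from where it was at the start of the episode above 0.04 m or angle between spice_a's own z axis and vertical above 0.5 rad).
It fails at once if the second spice jar is pushed out of its place (over 40 mm) or knocked over (distance of spice_b from where it was at the start of the episode above 0.04 m or angle between spice_b's own z axis and vertical above 0.5 rad).
It fails at once if the mug is pushed out of its place (over 40 mm) or knocked over (distance of mug from where it was at the start of the episode above 0.04 m or angle between mug's own z axis and vertical above 0.5 rad).
It fails at once if the lemon is pushed out of its place (over 40 mm) or knocked over (distance of lemon from where it was at the start of the episode above 0.04 m).
It fails at once if the onion is pushed out of its place (over 40 mm) or knocked over (distance of onion from where it was at the start of the episode above 0.04 m).
Of turner, brush, spoon only 2 to 3 are there at a start; the rules pass over those that are not, and their reading is None.
At some moment in a run one of turner, brush, spoon may be knocked a few centimetres aside while the robot is not near it.
Once in a run the grip may slacken for a moment while it holds something.
It also fails if it takes over 192 s, if anything falls off the work surface, if the arm or the gripper's body presses on something with over 40 N, if the wrist force passes 120 N, or if a joint passes its speed limit or range.

## Robot

A 7-joint arm with a two-finger parallel gripper is mounted at the origin on a cart in front of the work surface, level with it; the furniture and walls round the work are solid. World frame = base frame: x ahead of the robot, y to its left, z up, the work surface at z = 0. Lengths are in m, angles in rad, forces in N, time in s.
With the tool pointing down it reaches from about 0.425 to 0.8 m from the base axis. Payload 8.3 kg.
Tool frame: the origin (TCP) lies between the finger pads; the fingertips stand 11 mm ahead of it and the grasp point (between the pads) lies 8 mm behind it; z points along the fingers, y is the line along which they close (so a half turn about z gives the same grasp; the last joint's range is limited). The gripper opens to 85 mm and grips with 20 to 120 N. Pads are 22 mm wide; open, the fingers measure 114 mm over their backs; the gripper's body (76 mm by 85 mm) begins 54 mm behind the grasp point. The pads swing forward as they close: fully open they stand 13 mm farther back than shut.
Start: joints at [1.273, 0.383, 0.016, 1.37, -0.006, 1.388, -0.046], TCP at [0.145, -0.608, 0.242] pointing down, gripper open.
Joint ranges: [-2.95, 2.95], [-0.25, 2.06], [-1.52, 1.56], [0.18, 2.33], [-1.44, 4.58], [0.02, 2.06], [-3.01, 3.01]. Speed limits (rad/s): [2.39, 2.39, 3.01, 3.01, 3.14, 3.14, 3.14].

## Interface

Orientations are given as [roll, pitch, yaw] about the fixed x, y, z axes, in that order (R = Rz(yaw) Ry(pitch) Rx(roll)).
In Python, from rig import robot, optics gives the robot as it stands.
- The arm moves only by the shell command python3 -m creep 'ROWS' [OPENING] [FORCE]. ROWS is text: rows parted by semicolons, each of 4 numbers parted by spaces: the shift along the tool's x, y, z in mm, then the turn about the tool's z in rad. In form: x y z spin; .... A call has 1 to 10 rows; each row shifts and turns the commanded pose from where the row before left it, along the tool's axes as they then stand; what a row does not reach is not made up. A row lasts 1/10 s, in which the tool goes at most 50 mm and 8.59 degrees, less where a joint would pass 70% of its speed; a pose out of reach is approached as far as the arm can. A call with a gripper value outside its range is refused whole. OPENING is the finger opening in mm, from 0 to 85.4, set as the call begins (- or left out, the last holds). The fingers move at their own pace and stop on an object; FORCE is the grip in N (left out, the last holds). Time passes only in rows, so rows that do not move let the fingers close. It gives the time, the measured TCP pose, the force, the opening and the grip force at its end, in the units of the state.
- robot.observe(): the state, without advancing time (a new reading comes with each control period).
- optics.snapshot(name): name is "scene" or "top"; returns the picture (420x560x3 uint8, red, green, blue); there is no depth.
- optics.calibration(name): a dict with "fx", "fy", "cx", "cy" (pixels), "dist_coeffs" ([k1, k2, p1, p2, k3] as OpenCV has them; the pictures are not rectified), "view" (4x4, takes a point from world to camera coordinates). Camera axes: x right, y down, z forward; pixel columns grow to the right and rows downward; lengths in m; the calibration is good to about 2 mm. A picture is of the moment at which its call begins. calibration takes no time and is no camera call.
- robot.close_job(): hands the job in; it is judged then, once.
The state is a dict: "time": time; "joint_pos": joint angles; "qd": joint speeds; "effort": joint torques, N m; "tool_pos": TCP position; "tcp_rot": TCP orientation; "force": force on the tool from outside, world axes, zero at the start; "torque": the same for the moment, N m; "width": finger opening in m; "finger_force": force on a finger pad.
Only numpy, scipy, OpenCV 4.12 (cv2) and the standard library are available. Lean on these libraries where they do the work, as an engineer would, in place of code of your own. Each camera call takes 0.05 s, during which the arm holds its last target. There are 200 camera calls.

## Working session

There is one attempt and no reset: what is moved stays moved. The work goes in short steps, Python scripts to look and compute and a shell command to move; the robot and the scene stay as the last step left them, time stands still between calls to the robot, and variables do not carry over. Pictures are saved under pics/ and viewed, at most 16 in all, crops included, and the job is handed in when it is done.

```bash
mkdir -p pics; ls; cat > h.py <<'E'
import numpy as np, cv2
from rig import robot, optics
def snap(n,f):
    im=optics.snapshot(n); cv2.imwrite('pics/'+f,im[:,:,::-1]); return im
def ray(n,u,v):
    c=optics.calibration(n);K=np.array([[c['fx'],0,c['cx']],[0,c['fy'],c['cy']],[0,0,1]])
    p=cv2.undistortPoints(np.array([[[u,v]]],float),K,np.array(c['dist_coeffs']))[0,0]
    V=np.array(c['view']);R=V[:3,:3];o=-R.T@V[:3,3];d=R.T@np.array([p[0],p[1],1]);return o,d
def plane(n,u,v,z):
    o,d=ray(n,u,v);return (o+d*(z-o[2])/d[2])
def proj(n,P):
    c=optics.calibration(n);K=np.array([[c['fx'],0,c['cx']],[0,c['fy'],c['cy']],[0,0,1]])
    V=np.array(c['view']);return cv2.projectPoints(np.array(P,float).reshape(-1,3),cv2.Rodrigues(V[:3,:3])[0],V[:3,3],K,np.array(c['dist_coeffs']))[0][:,0]
E
python3 - <<'E'
from h import *
np.set_printoptions(precision=4,suppress=True)
print(robot.observe())
for n in('scene','top'):
    snap(n,n+'0.png');c=optics.calibration(n);print(n,ray(n,280,210),c['fx'])
E
```

```text
pics
{'time': 0.0, 'joint_pos': array([ 1.2731,  0.3843,  0.0164,  1.3711, -0.0063,  1.3882, -0.0465]), 'qd': array([-0.0012,  0.0006,  0.0029, -0.0002,  0.0004,  0.0001, -0.0018]), 'effort': array([  0.0001, -62.7593,   0.8442, -37.1816,   0.0164,   0.0142,
         0.    ]), 'tool_pos': array([ 0.1453, -0.6074,  0.2413]), 'tcp_rot': array([-3.1396,  0.0001,  0.2348]), 'force': array([-0.249 , -1.1279, -0.3123]), 'torque': array([-0.042 , -0.0025, -0.0696]), 'finger_force': 0.0, 'width': 0.08532328738636416}
scene (array([-0.2007,  0.5342,  1.1559]), array([ 0.5684, -0.3957, -0.7213])) 508.41205946742355
top (array([ 0.2926, -0.0188,  1.457 ]), array([ 0.2022,  0.0035, -0.9795])) 391.4575443889251
```

View pics/top0.png

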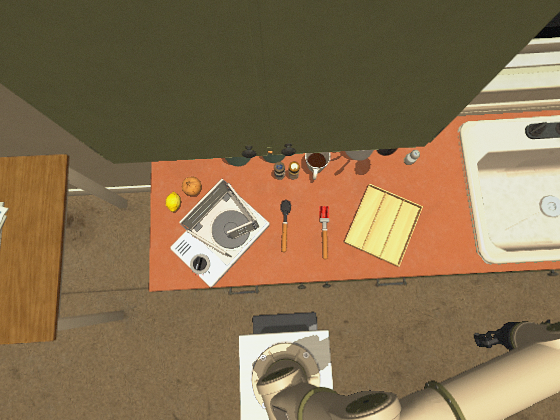

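View pics/scene0.png

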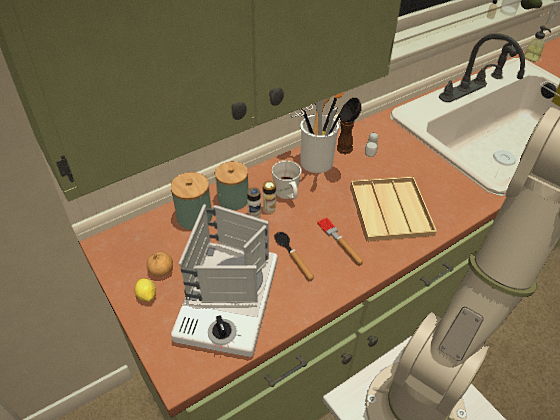

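Top view: the spoon's handle runs about (284,250)→(286,205) and the brush about (324,257)→(323,208). The tray is centred near (383,224), the hob near (225,235), and the dial near (200,263). There is no turner on the worktop. I'll zoom in.

```bash
python3 - <<'E'
import cv2
a=cv2.imread('pics/top0.png')[170:295,160:285];cv2.imwrite('pics/c1.png',cv2.resize(a,None,fx=4.8,fy=4.8,interpolation=cv2.INTER_CUBIC))
a=cv2.imread('pics/scene0.png')[190:360,165:345];cv2.imwrite('pics/c2.png',cv2.resize(a,None,fx=3.5,fy=3.5,interpolation=cv2.INTER_CUBIC))
E
```

```text
(no output)
```

View pics/c1.png

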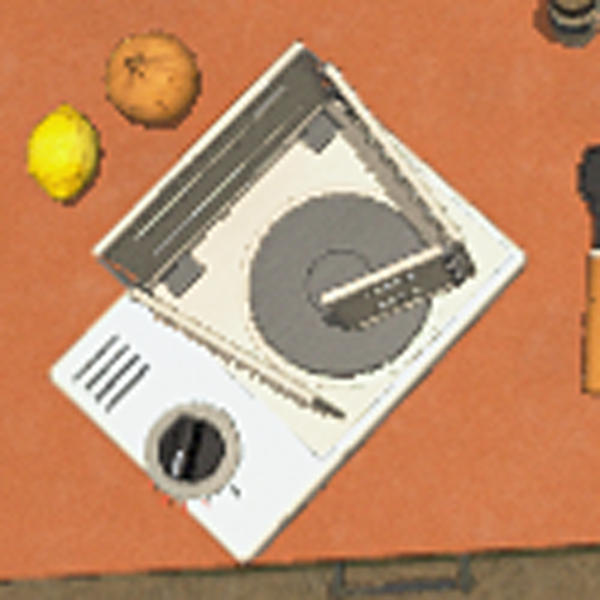

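View pics/c2.png

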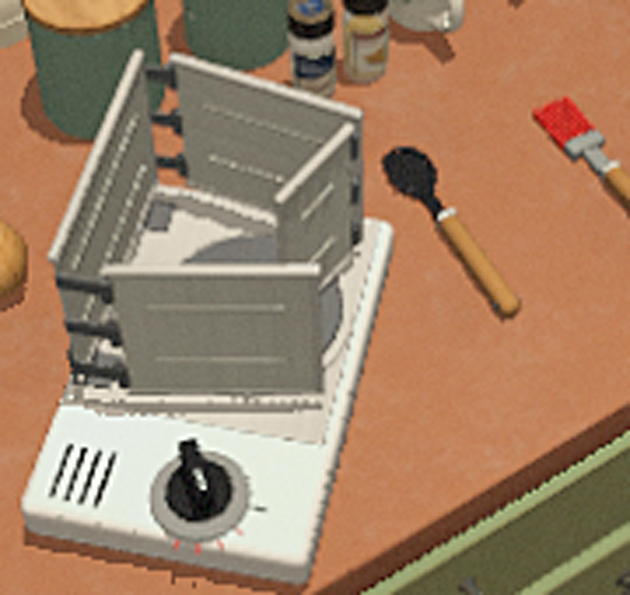

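Crop: hob top corners at about (50,375), (245,562) and (525,258) in crop pixels. The knob is near (192,448) with its bar nearly vertical. The flap runs from the hinge (460,262) to its free edge (325,300).

```bash
python3 - <<'E'
from h import *
np.set_printoptions(precision=4,suppress=True)
f=lambda u,v,z:plane('top',160+u/4.8-.4,170+v/4.8-.4,z)
A,B,C=[f(u,v,.05) for u,v in((50,375),(245,562),(525,258))]
print(A,B,C,np.linalg.norm(A-B),np.linalg.norm(C-B))
y=(B-C)[:2]; print('yaw from front edge',np.arctan2(-y[0],y[1]),' from left', np.arctan2(*(A-B)[:2][::-1]))
print('dial',f(192,448,.07), 'bar ends',f(205,415,.094),f(182,478,.094))
yw=np.arctan2(-y[0],y[1])
# scene
g=lambda u,v,z:plane('scene',165+u/3.5-.4,190+v/3.5-.4,z)
for p in((22,500),(305,575),(392,225)):print('scene corner',g(*p,.05))
print('scene knob',g(197,492,.064))
print('lw edge',f(340,415,.216),'rw',f(462,245,.216),'flapedge',f(325,298,.216),'fh',f(440,248,.216))
print('sc: lwedge',g(107,268,.216),g(318,268,.216),'flap',g(280,198,.216),g(350,130,.216))
E
```

```text
[0.468 0.387 0.05 ] [0.3229 0.2439 0.05  ] [0.5358 0.029  0.05  ] 0.2037547216689873 0.302553190793823
yaw from front edge 0.7807191413229181  from left 0.7783468858303257
dial [0.406  0.2777 0.07  ] bar ends [0.4271 0.2631 0.094 ] [0.3832 0.2798 0.094 ]
scene corner [0.473  0.3865 0.05  ]
scene corner [0.3141 0.2509 0.05  ]
scene corner [0.5357 0.0305 0.05  ]
scene knob [0.4032 0.2832 0.064 ]
lw edge [0.4098 0.1496 0.216 ] rw [0.5183 0.0651 0.216 ] flapedge [0.4878 0.1576 0.216 ] fh [0.5172 0.0799 0.216 ]
sc: lwedge [0.4991 0.2841 0.216 ] [0.422  0.1673 0.216 ] flap [0.4873 0.1569 0.216 ] [0.5134 0.0828 0.216 ]
```

```bash
python3 - <<'E'
import cv2
a=cv2.imread('pics/top0.png')[175:275,270:430];cv2.imwrite('pics/c3.png',cv2.resize(a,None,fx=5,fy=5,interpolation=cv2.INTER_CUBIC))
a=cv2.imread('pics/scene0.png')[165:285,260:450];cv2.imwrite('pics/c4.png',cv2.resize(a,None,fx=4,fy=4,interpolation=cv2.INTER_CUBIC))
from h import *
np.set_printoptions(precision=4,suppress=True)
H=np.array([[105,198],[-105,198],[-105,-112],[-20,163]])/1e3
W=np.array([[.4705,.3867],[.3185,.2474],[.5357,.0297],[.4046,.2805]])
R=lambda a:np.array([[np.cos(a),-np.sin(a)],[np.sin(a),np.cos(a)]])
h=H-H.mean(0);w=W-W.mean(0);a=np.arctan2((h[:,0]*w[:,1]-h[:,1]*w[:,0]).sum(),(h*w).sum());t=W.mean(0)-R(a)@H.mean(0)
print('hob',t,a,'resid mm',1e3*(H@R(a).T+t-W).round(4))
i=lambda p:R(a).T@(np.array(p)-t)
for n,p in dict(lw=(.416,.1585),rw=(.5183,.0651),fe=(.4875,.1573),fh=(.515,.0815)).items(): print(n,i(p))
E
```

```text
hob [0.5328 0.178 ] 0.7735215400419432 resid mm [[-1.   6.3]
 [ 0.8 -1.1]
 [ 0.2 -5.2]
 [-0.   0.1]]
lw [-0.0971  0.0677]
rw [-0.0892 -0.0706]
fe [-0.0468  0.0168]
fh [-0.0801 -0.0566]
```

View pics/c3.png

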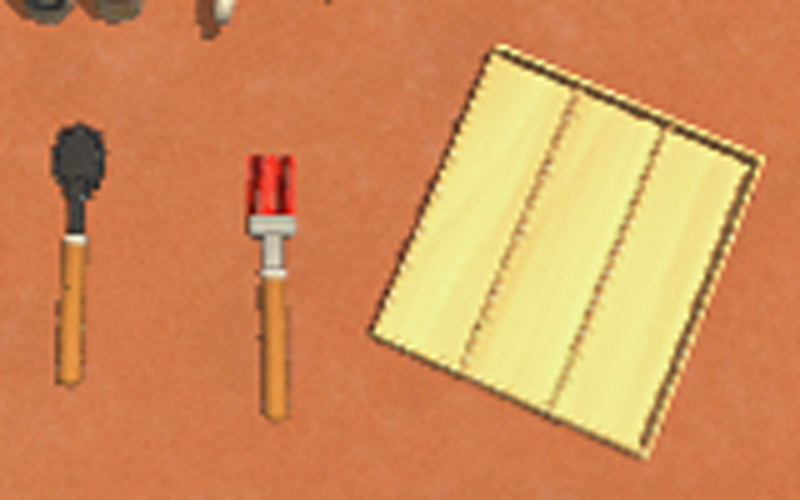

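View pics/c4.png

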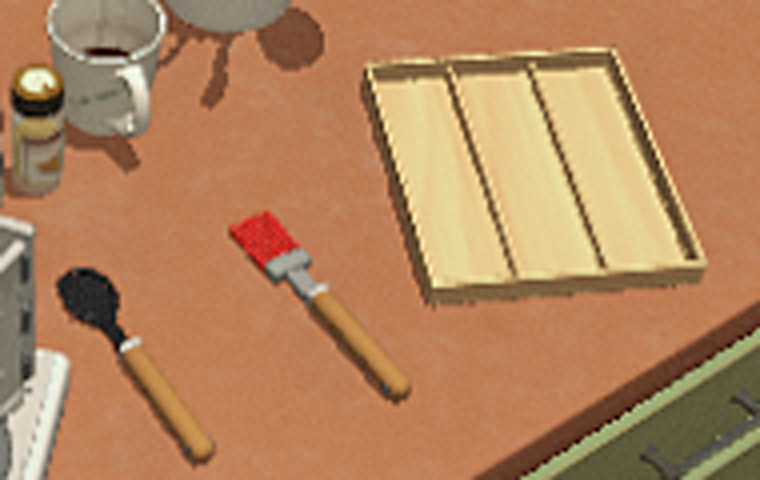

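c3/c4: the tray is a clean quadrilateral, with top-crop corners at (495,45), (765,157), (648,458) and (370,335). In the same crop the spoon runs (68,385)→(80,125) and the brush (277,420)→(272,153).

```bash
python3 - <<'E'
from h import *
np.set_printoptions(precision=4,suppress=True)
f=lambda u,v,z:plane('top',270+u/5-.4,175+v/5-.4,z)[:2]
g=lambda u,v,z:plane('scene',260+u/4-.4,165+v/4-.4,z)[:2]
for k,ps in ((f,((495,45),(765,157),(648,458),(370,335))),(g,((367,63),(615,48),(705,265),(432,290)))):
    q=np.array([k(*p,.024) for p in ps]);x=q[0]-q[3]+q[1]-q[2];y=q[0]-q[1]+q[3]-q[2]
    print('tray c',q.mean(0),'yaw',np.arctan2(x[1],x[0]),np.arctan2(-y[0],y[1]),'size',np.linalg.norm(x)/2,np.linalg.norm(y)/2)
for n,e,t,e2,t2 in(('spoon',(68,385),(80,124),(205,460),(68,272)),('brush',(276,420),(272,153),(402,395),(248,220))):
    for k,a,b in((f,e,t),(g,e2,t2)):
        E=k(*a,.012);T=k(*b,.008);d=T-E;print(n,E,T,(E+T)/2,np.linalg.norm(d),np.arctan2(d[1],d[0]))
E
```

```text
tray c [ 0.5147 -0.3925] yaw -0.4863495962024905 -0.47670005089119777 size 0.2431385030494543 0.21509603613439424
tray c [ 0.516  -0.3933] yaw -0.49562577016990383 -0.4822456662056628 size 0.2448642947078966 0.21224601142860663
spoon [ 0.4342 -0.0169] [ 0.6316 -0.0371] [ 0.5329 -0.027 ] 0.19839117074057863 -0.10174143199660905
spoon [ 0.4329 -0.0148] [ 0.6317 -0.0343] [ 0.5323 -0.0245] 0.19980786302479292 -0.09765544911747889
brush [ 0.4001 -0.1676] [ 0.6007 -0.1809] [ 0.5004 -0.1743] 0.2010458206469189 -0.0664279853875164
brush [ 0.4003 -0.1655] [ 0.5993 -0.1795] [ 0.4998 -0.1725] 0.19949867242516722 -0.07003612912342216
```

```bash
cat > to.py <<'E'
# usage: to.py x y z yaw -> required shift in current tool axes (mm) and spin
import sys; from h import *
s=robot.observe();p=np.array(s['tool_pos']);psi=s['tcp_rot'][2]
x,y,z,q=[float(a) for a in sys.argv[1:5]];d=(np.array([x,y,z])-p)*1e3;c,n=np.cos(psi),np.sin(psi)
print('now',p.round(4),np.round(s['tcp_rot'],4),'J',np.round(s['joint_pos'],2),'need tool',np.round([c*d[0]+n*d[1],n*d[0]-c*d[1],-d[2]],1),'spin',round((psi-q+np.pi)%(2*np.pi)-np.pi,3))
E
python3 -m creep '0 0 -30 0.1174;0 0 -30 0.1174;38 -26 0 0;38 -26 0 0;38 -26 0 0;38 -26 0 0;38 -26 0 0;38 -26 0 0;38 -26 0 0;38 -26 0 0' 45
python3 to.py .5 0 .3 0
```

```text
time: 1.1
tool_pos: [0.4506, -0.3984, 0.302]
tcp_rot: [-3.141, 0.0, -0.0]
force: [1.1, -0.3, 0.3]
width: 0.0448
finger_force: 0.0
now [ 0.4506 -0.3984  0.302 ] [-3.1412e+00  5.0000e-04 -1.0000e-04] J [ 0.77  0.32 -0.14  1.33  0.04  1.5  -0.93] need tool [  49.4 -398.4    2. ] spin -0.0
```

```bash
python3 -m creep '6 -49 0 0;6 -49 0 0;6 -49 0 0;6 -49 0 0;6 -49 0 0;6 -49 0 0;6 -49 0 0;6 -49 0 0;0 -45 0 0;0 -45 0 0'
python3 to.py .4046 .2805 .3 -.366
```

```text
time: 2.1
tool_pos: [0.4969, 0.0841, 0.3021]
tcp_rot: [3.141, 0.0, 0.0]
force: [1.8, 0.2, 0.3]
width: 0.045
finger_force: 0.0
now [0.4969 0.0841 0.3021] [3.1415e+00 4.0000e-04 2.0000e-04] J [ 0.23  0.13 -0.51  1.57  0.06  1.46 -1.85] need tool [ -92.3 -196.4    2.1] spin 0.366
```

```bash
python3 -m creep '-20 -43 0 0;-20 -43 0 0;-18 -38 0 0;-18 -38 0 0;-16 -35 0 0;0 0 0 0.122;0 0 0 0.122;0 0 0 0.122;0 0 0 0;0 0 0 0'
python3 to.py .4046 .2805 .082 -.366; python3 - <<'E'
from h import *
a=snap('scene','s1.png')[285:370,160:280];cv2.imwrite('pics/s1c.png',cv2.resize(a[:,:,::-1],None,fx=5,fy=5,interpolation=cv2.INTER_CUBIC))
E
```

```text
time: 3.1
tool_pos: [0.4053, 0.2791, 0.3021]
tcp_rot: [3.141, 0.0, -0.362]
force: [-0.4, -0.5, 0.3]
width: 0.0447
finger_force: 0.0
now [0.4053 0.2791 0.3021] [ 3.1412e+00  3.0000e-04 -3.6240e-01] J [-0.06  0.12 -0.67  1.59  0.07  1.46 -2.66] need tool [ -1.1  -1.1 220.1] spin 0.004
```

View pics/s1.png

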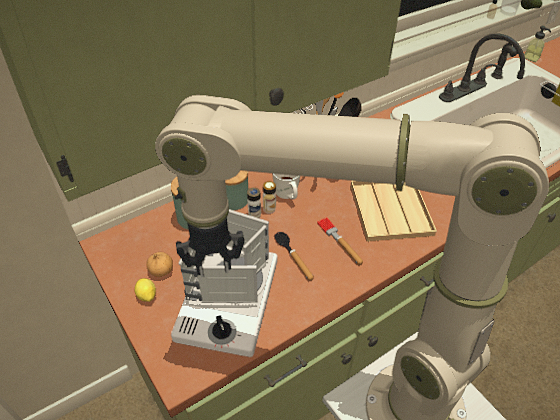

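The gripper is above the dial, which sits at (220,328), and the arm clears the guard. Next: descend, grip and turn.

```bash
python3 -m creep '0 0 45 0;0 0 45 0;0 0 45 0;0 0 45 0;0 0 40 0;0 0 0 0' 45 30; python3 -m creep '0 0 0 0;0 0 0 0;0 0 0 0;0 0 0 0;0 0 0 0' 5 30; python3 to.py .4046 .2805 .082 .774
```

```text
time: 3.75
tool_pos: [0.4023, 0.2767, 0.0776]
tcp_rot: [3.134, 0.006, -0.364]
force: [-0.3, -0.2, -0.1]
width: 0.0451
finger_force: 0.0
time: 4.25
tool_pos: [0.407, 0.2806, 0.085]
tcp_rot: [-3.138, -0.003, -0.366]
force: [-0.7, 0.5, 8.1]
width: 0.0128
finger_force: 35.1
now [0.407  0.2806 0.085 ] [-3.1376 -0.0032 -0.3655] J [-0.11  0.31 -0.64  1.9   0.22  0.99 -2.79] need tool [-2.1  1.   3. ] spin -1.14
```

```bash
python3 -m creep '0 0 0 -0.13;0 0 0 -0.13;0 0 0 -0.13;0 0 0 -0.13;0 0 0 -0.13;0 0 0 -0.13;0 0 0 -0.13;0 0 0 -0.13;0 0 0 -0.1;0 0 0 0'; python3 to.py .4046 .2805 .082 .774;python3 -c "from h import *;print(robot.observe()['torque'])"
```

```text
time: 5.25
tool_pos: [0.4062, 0.2839, 0.0851]
tcp_rot: [-3.139, -0.008, 0.78]
force: [-0.2, 12.7, 1.2]
width: 0.0131
finger_force: 34.1
now [0.4062 0.2839 0.0851] [-3.1389 -0.0085  0.7798] J [ 0.05  0.37 -0.85  1.89  0.32  1.01 -1.73] need tool [-3.5  1.3  3.1] spin 0.006
[ 2.79142314  0.30470719 -0.13971846]
```

```bash
python3 -m creep '0 0 0 -0.06;0 0 0 0;0 0 0 0'; python3 -c "from h import *;s=robot.observe();print(s['torque'],s['tcp_rot'])"; python3 -m creep '0 0 0 0;0 0 0 0;0 0 0 0;0 0 -45 0;0 0 -50 0;0 0 -50 0;0 0 -50 0;0 0 -25 0' 40;python3 - <<'E'
from h import *
snap('scene','s2.png')
t=snap('top','t2.png')
a=t[170:295,160:285];cv2.imwrite('pics/t2c.png',cv2.resize(a[:,:,::-1],None,fx=4.8,fy=4.8,interpolation=cv2.INTER_CUBIC))
E
```

```text
time: 5.55
tool_pos: [0.4063, 0.284, 0.0852]
tcp_rot: [-3.139, -0.009, 0.835]
force: [-0.5, 13.4, 0.6]
width: 0.0134
finger_force: 50.1
[ 2.90641356  0.36505722 -1.2410344 ] [-3.13912577 -0.00883113  0.83460174]
time: 6.35
tool_pos: [0.406, 0.2798, 0.307]
tcp_rot: [3.139, -0.005, 0.834]
force: [-0.1, 1.4, 0.3]
width: 0.0397
finger_force: 0.0
```

View pics/s2.png

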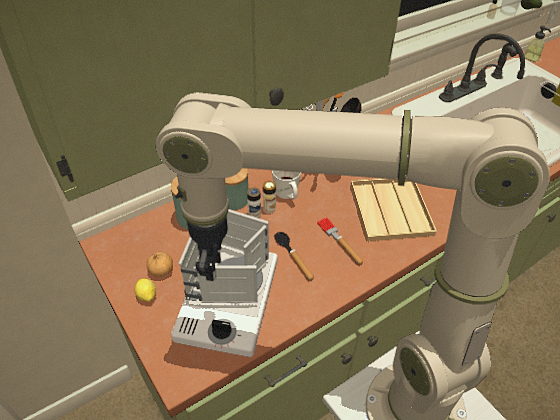

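The dial now lies crosswise in view at (220,328), and the torque jumped to 1.24 N m at the stop, so it is off. From here I work with the tool aligned to the hob axes (tool x = hob x, tool y = −hob y).

```bash
cat > hob.py <<'E'
import sys; from h import *
s=robot.observe();p=np.array(s['tool_pos']);a=.776;c,n=np.cos(a),np.sin(a);d=(p[:2]-[.5328,.178])*1e3
print('hob xy',np.round([c*d[0]+n*d[1],-n*d[0]+c*d[1]],1),'z',p[2].round(4),'dyaw',round(s['tcp_rot'][2]-a,3),'F hob',np.round([c*s['force'][0]+n*s['force'][1],-n*s['force'][0]+c*s['force'][1],s['force'][2]],1),'j7',s['joint_pos'][6].round(2))
E
python3 -m creep '0 0 0 0.029;0 0 0 0.029;-18 38 0 0;-18 38 0 0;-18 38 0 0;-18 38 0 0;0 0 0 0;0 0 0 0' 0; python3 hob.py
```

```text
time: 7.25
tool_pos: [0.4602, 0.119, 0.3009]
tcp_rot: [-3.14, 0.002, 0.772]
force: [-0.6, 2.0, 0.0]
width: -0.0
finger_force: 0.0
hob xy [-93.1   8.8] z 0.3009 dyaw -0.004 F hob [1.  1.9 0. ] j7 -1.17
```

```bash
python3 -m creep '0 0 38 0;0 0 38 0;0 0 38 0;0 0 0 0;22 0 0 0;14 11 0 0;14 11 0 0;5 15 0 0;5 15 0 0;0 0 0 0'; python3 hob.py;python3 -m creep '8 7 0 0;8 7 0 0;0 5 0 0;0 5 0 0;0 0 0 0'; python3 hob.py
```

```text
time: 8.25
tool_pos: [0.5416, 0.1241, 0.1893]
tcp_rot: [3.141, -0.001, 0.774]
force: [-0.5, 1.0, 0.4]
width: -0.0005
finger_force: 0.0
hob xy [-31.5 -44.6] z 0.1893 dyaw -0.002 F hob [0.4 1.1 0.4] j7 -1.28
time: 8.75
tool_pos: [0.5684, 0.119, 0.189]
tcp_rot: [3.141, -0.0, 0.776]
force: [-3.7, -1.8, 5.7]
width: 0.0
finger_force: 2.7
hob xy [-15.9 -67.1] z 0.189 dyaw -0.0 F hob [-3.9  1.3  5.7] j7 -1.27
```

```bash
python3 -m creep '0 4 0 0;0 0 0 0'; python3 hob.py;python3 -m creep '0 4 0 0;0 0 0 0'; python3 hob.py;python3 - <<'E'
from h import *
a=snap('scene','s3.png')[190:360,165:345];cv2.imwrite('pics/s3c.png',cv2.resize(a[:,:,::-1],None,fx=3.5,fy=3.5,interpolation=cv2.INTER_CUBIC))
E
```

```text
time: 8.95
tool_pos: [0.5709, 0.1163, 0.189]
tcp_rot: [3.141, 0.0, 0.776]
force: [-4.4, -1.6, 5.5]
width: 0.0001
finger_force: 3.2
hob xy [-16.  -70.7] z 0.189 dyaw 0.0 F hob [-4.3  2.   5.5] j7 -1.27
time: 9.15
tool_pos: [0.5736, 0.1133, 0.189]
tcp_rot: [3.141, 0.001, 0.776]
force: [-4.5, -1.3, 6.4]
width: 0.0
finger_force: 4.8
hob xy [-16.2 -74.7] z 0.189 dyaw 0.0 F hob [-4.1  2.2  6.4] j7 -1.26
```

View pics/s3c.png

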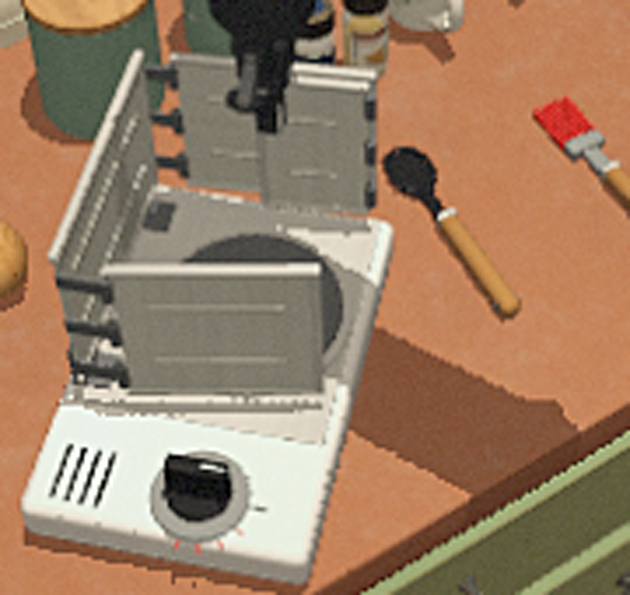

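The flap lies along the inside of the right wing (crop (265–375, 130–210)), and the dial's white mark points to the front. I'll press until the wing reaches its own stop.

```bash
for i in 1; do python3 -m creep '0 4 0 0;0 0 0 0' >/dev/null; done; python3 hob.py;python3 -m creep '0 4 0 0;0 0 0 0;0 0 0 0' >/dev/null; python3 hob.py
```

```text
hob xy [-16.4 -78.9] z 0.1889 dyaw -0.0 F hob [-4.6  3.2  6.4] j7 -1.26
hob xy [-16.2 -80.3] z 0.1889 dyaw 0.002 F hob [-7.8  9.8  9. ] j7 -1.25
```

```bash
python3 -m creep '0 -15 0 0;0 0 -40 0;0 0 -40 0;0 0 -40 0;-17 40 0 0;-17 40 0 0;0 0 40 0;0 0 40 0;0 0 38 0;0 0 0 0'; python3 hob.py
```

```text
time: 10.7
tool_pos: [0.5981, 0.0373, 0.1856]
tcp_rot: [-3.136, 0.005, 0.776]
force: [0.5, 0.4, 1.3]
width: -0.0
finger_force: 0.0
hob xy [ -51.9 -146.2] z 0.1856 dyaw 0.0 F hob [ 0.6 -0.1  1.3] j7 -1.13
```

```bash
python3 -m creep '-1 -17 0 0;-1 -17 0 0;3 -21 0 0;4 -22 0 0;12 -19 0 0;11 -18 0 0;12 -8 0 0;12 -8 0 0;12 -8 0 0;0 0 0 0'; python3 hob.py
```

```text
time: 11.7
tool_pos: [0.5497, 0.1837, 0.1905]
tcp_rot: [-3.14, -0.002, 0.779]
force: [-0.4, 0.3, 0.0]
width: -0.0002
finger_force: 0.0
hob xy [16.  -7.8] z 0.1905 dyaw 0.003 F hob [-0.1  0.5  0. ] j7 -1.39
```

```bash
python3 -m creep '11 -3 0 0;11 -3 0 0;0 0 0 0'; python3 hob.py;  python3 -m creep '7 0 0 0;0 0 0 0'; python3 hob.py
```

```text
time: 12.0
tool_pos: [0.5616, 0.2021, 0.1901]
tcp_rot: [-3.141, -0.001, 0.777]
force: [-0.4, -0.3, -1.0]
width: 0.0
finger_force: 0.0
hob xy [37.5 -2.9] z 0.1901 dyaw 0.001 F hob [-0.5  0.1 -1. ] j7 -1.43
time: 12.2
tool_pos: [0.5664, 0.2061, 0.1902]
tcp_rot: [-3.141, -0.001, 0.776]
force: [0.6, 0.1, 0.4]
width: -0.0002
finger_force: 0.0
hob xy [43.6 -3.4] z 0.1902 dyaw 0.0 F hob [ 0.5 -0.4  0.4] j7 -1.43
```

```bash
python3 - <<'E'
from h import *
a=snap('scene','s4.png')[190:360,165:345];cv2.imwrite('pics/s4c.png',cv2.resize(a[:,:,::-1],None,fx=3.5,fy=3.5,interpolation=cv2.INTER_CUBIC))
E
```

```text
(no output)
```

View pics/s4c.png

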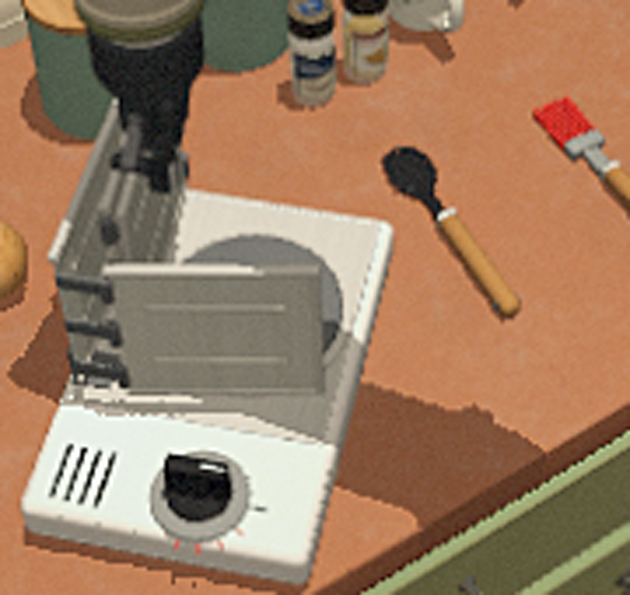

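The right wing has swung nearly home against the back leaf, so I'll press it until it is firm.

```bash
python3 -m creep '6 0 0 0;0 0 0 0'>/dev/null; python3 hob.py;  python3 -m creep '5 0 0 0;0 0 0 0'>/dev/null; python3 hob.py
```

```text
hob xy [49.4 -3.7] z 0.1904 dyaw -0.0 F hob [ 0.1 -0.3 -0.4] j7 -1.44
hob xy [50.3 -3.8] z 0.1903 dyaw -0.001 F hob [-22.7   4.   13.2] j7 -1.44
```

```bash
python3 -m creep '4 0 0 0;0 0 0 0;0 0 0 0'>/dev/null; python3 hob.py
```

```text
hob xy [50.5 -3.8] z 0.1903 dyaw -0.002 F hob [-42.6   7.4  24.2] j7 -1.45
```

```bash
python3 -m creep '-19 0 0 0;0 0 -40 0;0 0 -40 0;0 0 -40 0;-20 -34 0 0;-20 -34 0 0;-20 -34 0 0;-20 -34 0 0;0 0 0 0;0 0 0 0'; python3 -m creep '0 0 40 0;0 0 40 0;0 0 38 0;0 0 0 0'>/dev/null; python3 hob.py
```

```text
time: 13.95
tool_pos: [0.4106, 0.2441, 0.3112]
tcp_rot: [3.139, -0.002, 0.777]
force: [0.2, 0.3, -0.6]
width: 0.0001
finger_force: 0.0
hob xy [-43.7 131.7] z 0.1879 dyaw -0.001 F hob [-0.6  0.3  0.4] j7 -1.52
```

```bash
python3 -m creep '-6 21 0 0;-6 21 0 0;6 17 0 0;7 18 0 0;14 15 0 0;14 14 0 0;13 7 0 0;13 6 0 0;9 2 0 0;0 0 0 0'>/dev/null; python3 hob.py; python3 -m creep '9 2 0 0;6 0 0 0;6 0 0 0;0 0 0 0'>/dev/null; python3 hob.py;python3 -m creep '5 0 0 0;0 0 0 0;0 0 0 0'>/dev/null; python3 hob.py
```

```text
hob xy [24.5 10.7] z 0.1928 dyaw -0.001 F hob [-0.3 -0.3  0.7] j7 -1.43
hob xy [38.4  8.9] z 0.1924 dyaw -0.002 F hob [-33.6   3.8  21.1] j7 -1.45
hob xy [38.7  8.8] z 0.1923 dyaw -0.003 F hob [-57.6   8.5  33.7] j7 -1.45
```

```bash
python3 -m creep '-25 0 0 0;0 0 -40 0;0 0 -40 0;0 0 -40 0;0 0 0 0.14;0 0 0 0.14;0 0 0 0.14;0 0 0 0.14;0 0 0 0.14;0 0 0 0.14' 50 40; python3 - <<'E'
from h import *
t=snap('top','t5.png');s=snap('scene','s5.png')
a=cv2.resize(s[:,:,::-1][170:360,160:450],None,fx=2.7,fy=2.7,interpolation=cv2.INTER_CUBIC);cv2.imwrite('pics/s5c.png',a)
E
```

```text
time: 17.05
tool_pos: [0.5435, 0.2018, 0.3127]
tcp_rot: [-3.141, -0.001, -0.07]
force: [0.2, -0.6, 0.6]
width: 0.0499
finger_force: 0.0
```

View pics/s5c.png

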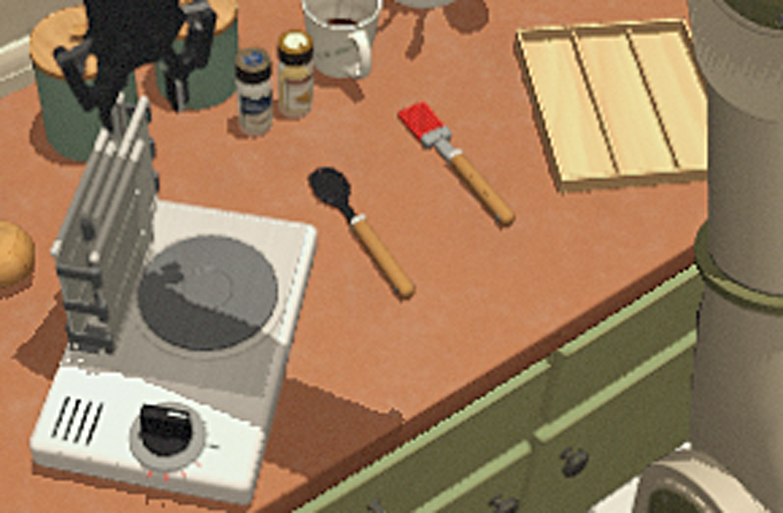

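The three leaves are folded parallel to the back leaf. The spoon is unmoved, with its handle end at crop (405,292). The brush has been knocked: its handle end is now at crop (508,220) and its head tip at (413,106). I'll re-measure both and go for the spoon.

```bash
cat > ut.py <<'E'
import sys; from h import *
np.set_printoptions(precision=4,suppress=True)
def red(n):
    im=optics.snapshot(n);r=im.astype(int);m=((r[:,:,0]>150)&(r[:,:,1]<60)&(r[:,:,2]<60)).astype(np.uint8)
    k,l,st,c=cv2.connectedComponentsWithStats(m);i=[j for j in range(1,k) if st[j,4]>25];return [(c[j],st[j,4]) for j in i]
if __name__=='__main__':
    for n in('top','scene'): print(n,[(c.round(1),a,plane(n,*c,.01)[:2]) for c,a in red(n)])
E
python3 ut.py; python3 - <<'E'
from h import *
g=lambda u,v,z:plane('scene',160+u/2.7-.3,170+v/2.7-.3,z)[:2]
for n,e,t in(('spoon',(405,293),(311,175)),('brush',(507,221),(413,106))):
    E=g(*e,.012);T=g(*t,.008);d=T-E;print(n,E,T,(E+T)/2,np.linalg.norm(d),np.arctan2(d[1],d[0]))
a=cv2.imread('pics/t5.png')[175:275,270:430];cv2.imwrite('pics/t5c.png',cv2.resize(a,None,fx=5,fy=5,interpolation=cv2.INTER_CUBIC))
E
python3 to.py .5077 -.0235 .3 -.1
```

```text
top []
scene [(array([315.2, 213.7]), np.int32(105), array([ 0.6286, -0.1768]))]
spoon [ 0.43842734 -0.01494581] [ 0.62822606 -0.02575408] [ 0.5333267  -0.02034994] 0.19010622013458198 -0.056884496148956895
brush [ 0.45405695 -0.16299158] [ 0.65106624 -0.18371471] [ 0.55256159 -0.17335315] 0.198096210273599 -0.10480319342573878
now [0.5434 0.2018 0.3126] [-3.1414e+00 -7.0000e-04 -5.9400e-02] J [ 0.08  0.33 -0.65  1.35  0.2   1.53 -2.19] need tool [-22.2 227.1  12.6] spin 0.041
```

View pics/t5c.png

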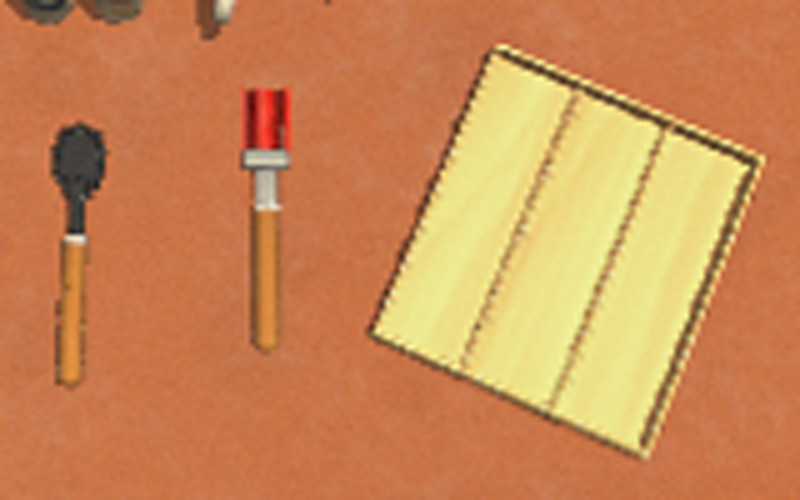

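The spoon is unmoved at (68,385)→(80,124). The brush is now (265,352)→(267,88), displaced about 5 cm forward.

```bash
python3 - <<'E'
from h import *
f=lambda u,v,z:plane('top',270+u/5-.4,175+v/5-.4,z)[:2]
E=f(265,352,.012);T=f(267,88,.008);d=T-E;print(E,T,(E+T)/2,np.linalg.norm(d),np.arctan2(d[1],d[0]))
E
python3 -m creep '-4 45 0 0.02;-4 45 0 0.02;-4 45 0 0;-4 45 10 0;-6 46 40 0;0 0 40 0;0 0 40 0;0 0 40 0;0 0 40 0;0 0 0 0' 50 40; python3 to.py .5077 -.0235 .015 -.1
```

```text
[ 0.45022619 -0.16348225] [ 0.65155246 -0.18112349] [ 0.55088932 -0.17230287] 0.20209769976115327 -0.0874018546482425
time: 18.25
tool_pos: [0.4989, -0.0133, 0.105]
tcp_rot: [-3.142, 0.009, -0.101]
force: [-1.1, -0.1, 0.5]
width: 0.0497
finger_force: 0.0
now [ 0.4989 -0.0133  0.105 ] [-3.1416  0.0091 -0.1006] J [ 0.42  0.28 -0.53  1.86  0.16  1.05 -1.84] need tool [ 9.7  9.3 90. ] spin -0.001
```

```bash
python3 -m creep '10 9 20 0;0 0 30 0;0 0 20 0;0 0 8 0;0 0 6 0;0 0 0 0;0 0 0 0'; python3 to.py .5077 -.0235 .015 -.1
```

```text
time: 18.95
tool_pos: [0.5126, -0.023, 0.027]
tcp_rot: [-3.142, -0.002, -0.103]
force: [0.3, -0.1, -0.3]
width: 0.0499
finger_force: 0.0
now [ 0.5126 -0.023   0.027 ] [-3.1415e+00 -2.0000e-03 -1.0340e-01] J [ 0.39  0.41 -0.49  1.9   0.24  0.89 -1.89] need tool [-4.8  1.  12. ] spin -0.003
```

```bash
python3 -m creep '-5 1 6 0;0 0 5 0;0 0 0 0;0 0 0 0'; python3 -m creep '0 0 0 0;0 0 0 0;0 0 0 0;0 0 0 0;0 0 0 0' 5 60;python3 -m creep '0 0 -20 0;0 0 -40 0;0 0 -40 0;0 0 0 0'; python3 to.py .548 -.331 .13 -.485
```

```text
time: 19.35
tool_pos: [0.5064, -0.0236, 0.0146]
tcp_rot: [-3.142, 0.0, -0.104]
force: [-0.7, 0.4, 0.5]
width: 0.0498
finger_force: 0.0
time: 19.85
tool_pos: [0.5069, -0.0235, 0.0151]
tcp_rot: [-3.141, -0.001, -0.104]
force: [-0.8, 0.9, 5.4]
width: 0.0162
finger_force: 59.4
time: 20.25
tool_pos: [0.5097, -0.0234, 0.1197]
tcp_rot: [-3.142, -0.009, -0.104]
force: [0.9, -0.2, -1.0]
width: 0.0164
finger_force: 58.7
now [ 0.5097 -0.0234  0.1197] [-3.1415 -0.0086 -0.1039] J [ 0.44  0.28 -0.53  1.83  0.16  1.06 -1.82] need tool [ 70.  301.9 -10.3] spin 0.381
```

```bash
python3 -m creep '6 30 -10 0;6 35 0 0;7 40 0 0;7 40 0 0;7 40 0 0;7 40 0 0;6 40 0 0;0 27 0 0;0 0 0 0;0 0 0 0' ; python3 -m creep '0 0 0 0.1;0 0 0 0.14;0 0 0 0.14;0 0 0 0;0 0 0 0'; python3 to.py .525 -.319 .02 -.485
python3 - <<'E'
from h import *
s=snap('scene','s6.png')
a=cv2.resize(s[:,:,::-1][140:290,250:450],None,fx=3,fy=3,interpolation=cv2.INTER_CUBIC);cv2.imwrite('pics/s6c.png',a)
E
```

```text
time: 21.25
tool_pos: [0.5212, -0.3192, 0.1233]
tcp_rot: [-3.141, 0.002, -0.106]
force: [-0.3, 0.6, -1.0]
width: 0.0163
finger_force: 58.8
time: 21.75
tool_pos: [0.5223, -0.3174, 0.1244]
tcp_rot: [-3.141, 0.001, -0.478]
force: [0.6, -1.2, -1.3]
width: 0.0167
finger_force: 58.8
now [ 0.5223 -0.3174  0.1244] [-3.1413e+00  5.0000e-04 -4.7790e-01] J [ 0.72  0.45 -0.3   1.56  0.14  1.15 -1.66] need tool [  3.2   0.2 104.4] spin 0.007
```

View pics/s6c.png

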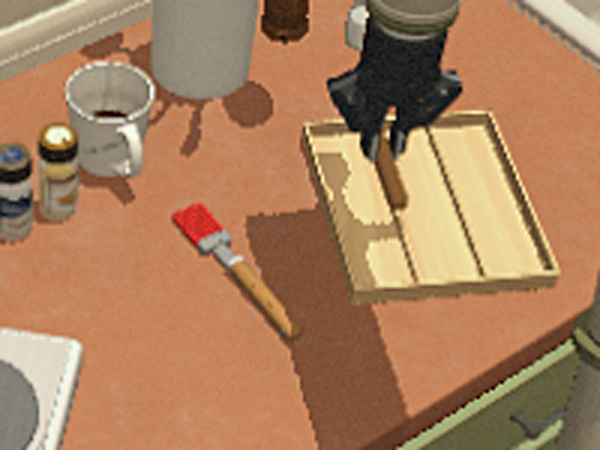

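The spoon is held (handle visible at (395,180)) and lies along the left lane. I'll lower it.

```bash
python3 -m creep '3 0 25 0.007;0 0 25 0;0 0 20 0;0 0 15 0;0 0 8 0;0 0 0 0;0 0 0 0'; python3 to.py .525 -.319 .02 -.485
```

```text
time: 22.5
tool_pos: [0.5252, -0.3204, 0.0325]
tcp_rot: [-3.141, -0.001, -0.49]
force: [-0.5, -0.3, -0.8]
width: 0.0164
finger_force: 58.8
now [ 0.5252 -0.3204  0.0325] [-3.1415e+00 -1.2000e-03 -4.9040e-01] J [ 0.7   0.56 -0.28  1.62  0.18  0.98 -1.69] need tool [-0.8 -1.1 12.5] spin -0.005
```

```bash
python3 -m creep '-1 -1 6 0;0 0 6 0;0 0 0 0;0 0 0 0'; python3 -m creep '0 0 0 0;0 0 0 0;0 0 0 0;0 0 -15 0;0 0 -40 0;0 0 -50 0;0 0 -30 0;0 0 0 0' 32;python3 to.py .5254 -.1701 .13 -.088
```

```text
time: 22.9
tool_pos: [0.5241, -0.3188, 0.0196]
tcp_rot: [-3.142, 0.0, -0.491]
force: [-0.3, 0.1, -2.3]
width: 0.0161
finger_force: 58.8
time: 23.7
tool_pos: [0.5272, -0.3202, 0.1621]
tcp_rot: [3.141, -0.011, -0.491]
force: [1.2, 0.1, 0.1]
width: 0.0321
finger_force: 0.0
now [ 0.5272 -0.3202  0.1621] [ 3.1412 -0.011  -0.4909] J [ 0.72  0.42 -0.3   1.51  0.13  1.22 -1.66] need tool [ -72.4 -131.5   32.1] spin -0.403
```

```bash
python3 -m creep '-18 -33 0 0;-18 -33 0 0;-18 -33 0 0;-18 -33 0 0;0 0 0 -0.13;0 0 0 -0.14;0 0 0 -0.13;0 0 0 0;0 0 0 0' 50; python3 to.py .526 -.1704 .015 -.092
python3 - <<'E'
from h import *
s=snap('scene','s7.png');t=snap('top','t7.png')
a=cv2.resize(s[:,:,::-1][140:290,250:450],None,fx=3,fy=3,interpolation=cv2.INTER_CUBIC)
b=cv2.resize(t[:,:,::-1][175:275,310:430],(450,375),interpolation=cv2.INTER_CUBIC)[:,150:350]
c=np.zeros((450,800,3),np.uint8);c[:,:600]=a;c[:375,600:]=b;cv2.imwrite('pics/s7c.png',c)
E
```

```text
time: 24.6
tool_pos: [0.5229, -0.1686, 0.1549]
tcp_rot: [-3.142, -0.0, -0.095]
force: [-0.2, 0.0, 0.0]
width: 0.0499
finger_force: 0.0
now [ 0.5229 -0.1686  0.1549] [-3.1415e+00 -2.0000e-04 -9.5000e-02] J [ 0.61  0.31 -0.43  1.69  0.14  1.17 -1.52] need tool [  3.3   1.5 139.9] spin -0.003
```

View pics/s7c.png

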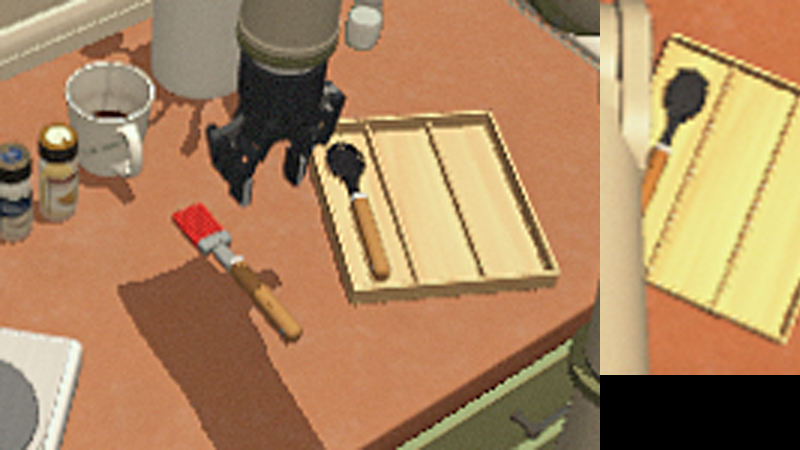

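The spoon lies flat in the left lane, with its head at (347,157) and handle end at (380,272). The brush is where I measured it. Grasping the brush now.

```bash
python3 -m creep '3 1 40 0;0 0 40 0;0 0 30 0;0 0 15 0;0 0 8 0;0 0 0 0;0 0 0 0;0 0 0 0'; python3 to.py .526 -.1704 .015 -.092
```

```text
time: 25.5
tool_pos: [0.527, -0.1701, 0.0232]
tcp_rot: [3.141, -0.003, -0.091]
force: [0.0, 0.0, -0.5]
width: 0.0501
finger_force: 0.0
now [ 0.527  -0.1701  0.0232] [ 3.141e+00 -2.600e-03 -9.120e-02] J [ 0.57  0.48 -0.4   1.8   0.23  0.91 -1.59] need tool [-1.   0.4  8.2] spin 0.001
```

```bash
python3 -m creep '-1 0 4 0;0 0 4 0;0 0 0 0;0 0 0 0'>/dev/null; python3 -m creep '0 0 0 0;0 0 0 0;0 0 0 0;0 0 0 0;0 0 0 0' 5 60;python3 -m creep '0 0 -20 0;0 0 -40 0;0 0 -45 0;0 0 0 0;-2 30 0 0;-2 37 0 0;-2 37 0 0;-2 37 0 0;-3 37 0 0;-3 35 0 0'; python3 -m creep '0 0 0 0;0 0 0 0.12;0 0 0 0.14;0 0 0 0.134;0 0 0 0;0 0 0 0';  python3 to.py .4932 -.3813 .02 -.485
python3 - <<'E'
from h import *
s=snap('scene','s8.png')
E
```

```text
time: 26.4
tool_pos: [0.5252, -0.1697, 0.014]
tcp_rot: [3.142, -0.001, -0.091]
force: [0.0, -0.1, 3.6]
width: 0.016
finger_force: 59.3
time: 27.4
tool_pos: [0.4907, -0.3821, 0.1178]
tcp_rot: [-3.141, 0.001, -0.091]
force: [1.0, -0.0, -1.2]
width: 0.0163
finger_force: 58.8
time: 28.0
tool_pos: [0.4915, -0.38, 0.1182]
tcp_rot: [-3.142, 0.001, -0.48]
force: [-0.2, 0.3, -0.2]
width: 0.0165
finger_force: 58.8
now [ 0.4915 -0.38    0.1182] [-3.1415e+00  7.0000e-04 -4.8050e-01] J [ 0.8   0.47 -0.26  1.53  0.13  1.15 -1.54] need tool [ 2.1  0.4 98.2] spin 0.005
```

```bash
python3 -m creep '2 0 25 0.005;0 0 25 0;0 0 20 0;0 0 13 0;0 0 4 0;0 0 0 0;0 0 0 0'; python3 to.py .4932 -.3813 .019 -.485
```

```text
time: 28.75
tool_pos: [0.494, -0.3819, 0.0328]
tcp_rot: [3.142, -0.002, -0.49]
force: [0.3, -0.7, -1.3]
width: 0.0164
finger_force: 58.8
now [ 0.494  -0.3819  0.0328] [ 3.1415e+00 -1.7000e-03 -4.8950e-01] J [ 0.79  0.57 -0.24  1.6   0.16  0.99 -1.57] need tool [-1.  -0.1 13.8] spin -0.005
```

```bash
python3 -m creep '-1 0 7 0;0 0 7 0;0 0 0 0;0 0 0 0'; python3 -m creep '0 0 0 0;0 0 0 0;0 0 0 0;0 0 -15 0;0 0 -40 0;0 0 -50 0;0 0 -30 0;-16 -40 0 0;-16 -40 0 0;-16 -40 0 0' 32; python3 -m creep '-16 -40 0 0;-16 -40 0 0;-16 -40 0 0;-16 -40 0 0;-16 -40 0 0;0 0 0 0;0 0 0 0'
python3 - <<'E'
from h import *
s=snap('scene','s9.png');t=snap('top','t9.png')
a=cv2.resize(s[:,:,::-1][150:280,320:450],None,fx=3,fy=3,interpolation=cv2.INTER_CUBIC)
b=cv2.resize(t[:,:,::-1][175:275,335:430],(380,400),interpolation=cv2.INTER_CUBIC)
c=np.zeros((400,770,3),np.uint8);c[:390,:390]=a;c[:,390:]=b;cv2.imwrite('pics/s9c.png',c)
E
```

```text
time: 29.15
tool_pos: [0.4925, -0.381, 0.0175]
tcp_rot: [-3.142, -0.0, -0.49]
force: [1.0, 0.4, 0.1]
width: 0.0168
finger_force: 59.9
time: 30.15
tool_pos: [0.5068, -0.2513, 0.1544]
tcp_rot: [-3.141, -0.002, -0.491]
force: [-0.1, 0.7, 0.2]
width: 0.0317
finger_force: 0.0
time: 30.85
tool_pos: [0.5304, -0.0372, 0.1538]
tcp_rot: [-3.141, -0.001, -0.487]
force: [-0.1, -1.2, 0.8]
width: 0.0318
finger_force: 0.0
```

View pics/s9c.png

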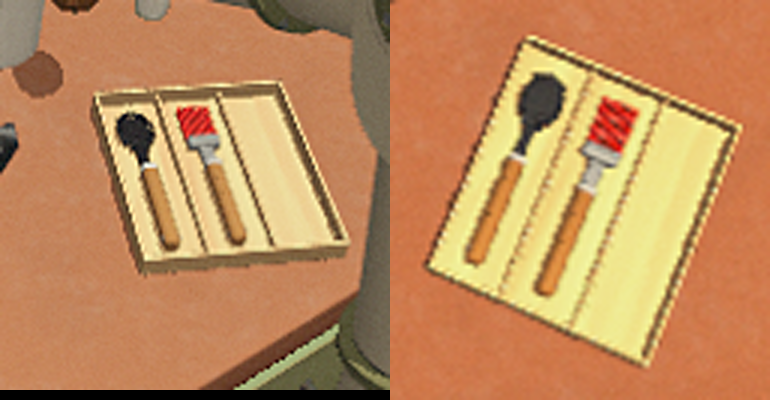

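Both utensils lie flat in their own lanes, heads far. In the right panel the spoon runs (473,262)→(545,72) and the brush (545,293)→(618,97). I'll check these numerically, and check the wings in s9.

```bash
python3 - <<'E'
from h import *
np.set_printoptions(precision=4,suppress=True)
f=lambda u,v,z:plane('top',335+(u-390)/4-.4,175+v/4-.4,z)[:2]
g=lambda u,v,z:plane('scene',320+u/3-.3,150+v/3-.3,z)[:2]
a=-.485;R=np.array([[np.cos(a),-np.sin(a)],[np.sin(a),np.cos(a)]])
for n,k,e,t in(('spoon',f,(472,264),(546,72)),('brush',f,(544,296),(620,97)),('spoon',g,(172,250),(132,112)),('brush',g,(238,244),(192,106))):
    E,T=[R.T@(k(*p,z)-[.5153,-.393]) for p,z in((e,.016),(t,.012))];d=T-E;print(n,'mid',(E+T)/2,'tip',T,'L',np.linalg.norm(d),'ang',np.arctan2(d[1],d[0]))
s=cv2.imread('pics/s9.png')[190:360,165:345];cv2.imwrite('pics/s9h.png',cv2.resize(s,None,fx=3.5,fy=3.5,interpolation=cv2.INTER_CUBIC))
print(robot.observe()['time'])
E
```

```text
spoon mid [-0.0009  0.0731] tip [0.0987 0.0757] L 0.19922307816588586 ang 0.026414273602413697
brush mid [0.0023 0.0015] tip [0.1048 0.0034] L 0.2052145424981039 ang 0.01884786670675917
spoon mid [-0.0013  0.0698] tip [0.101  0.0667] L 0.20458688186238785 ang -0.03043365511383214
brush mid [0.0007 0.0011] tip [ 0.104  -0.0019] L 0.20666600913356853 ang -0.029088893200800346
30.95
```

View pics/s9h.png

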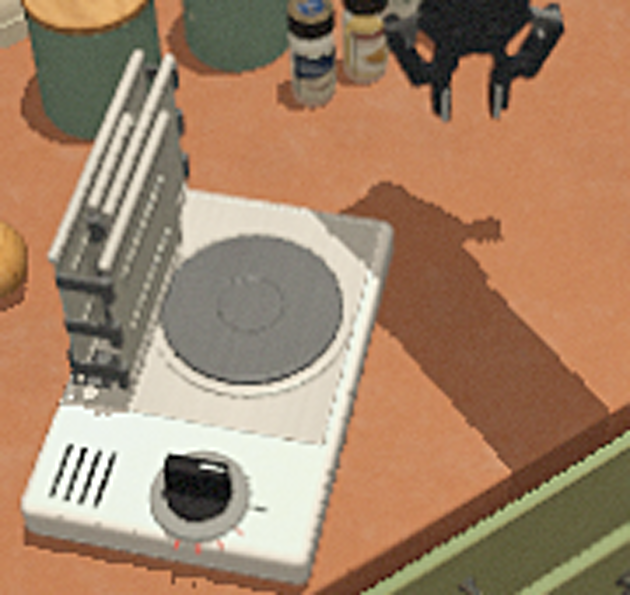

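All leaves look parallel and stacked, and the dial is off. The finger stops were 12 mm apart, exactly the specified leaf spacing, so I'm handing in.

```bash
python3 -c "from rig import robot;print(robot.close_job())"
```

```text
the job is handed in; nothing more can be done
None
```

The job is handed in: hob off, guard folded home in order, and spoon and brush each flat in their own tray lane, heads to the far end; the turner was not there, and no verdict came back.

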